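# Check an avocado's ripeness with a dial firmness tester

### The job

Check how ripe the avocado is: lift it out of the wooden tray and set it lengthwise, peeled patch up, flat in the small oblong white dish so that it cannot roll, leaving the lemon and the garlic in the tray. Then take the dial firmness tester out of its stand, hold it upright with its plunger tip on the peeled patch, and press gently until the needle stands in the thick band at the top of the dial (about 6 N). Finish while holding it there: the reading is taken from the tester in your grip, so do not put it down or let it go.

Things in the scene. Friction and masses are not known exactly. Their poses are not given: they have to be found in the camera images.
- avocado: dark green avocado, loose, about 0.15 kg, 101 mm long (x, towards the fat end), 68 mm wide (y), 68 mm high; it lies on a flat (x 0 to 34 mm, y -20 to 20 mm) and does not roll. Origin on the underside at mid-length, z up. Widest (68 mm) at x = +20 mm, z = 34 mm; 60 mm wide at x = 0, 30 mm near the neck end. Centre of mass at x = +7 mm, z = 35 mm.
- patch (a point): middle of the pale peeled patch, a round of about 18 mm on the avocado's top, at x = +18 mm, y = 0, z = 68 mm in the avocado's frame; its z axis is the fruit's z (up).
- tray: open wooden fruit tray, 216 mm (its x) by 266 mm (y), 42 mm high, walls 8 mm, floor 6 mm thick; loose, 0.9 kg. Origin at the centre of the underside, on the worktop. It holds the avocado and the lemon side by side along y (which is on which side varies) and the garlic on the robot's side.
- lemon: yellow lemon, 72 x 55 x 56 mm, loose in the tray; origin at its underside. It stays in the tray.
- garlic: garlic bulb, 60 mm across and 59 mm high, loose in the tray; origin at its underside. It stays in the tray.
- dish: shallow oblong white ceramic dish, 124 mm long (its x) by 92 mm wide (y) at the rim, 19 mm high, inner floor 6 mm above the worktop and about 100 x 70 mm, walls sloping outward; loose, 0.35 kg. Origin at the centre of the underside, z up.
- stand: fixed stand of the tester: dark round foot of 76 mm diameter with an upright tube, 35 mm outside, bore 23 mm, rim 50 mm above the worktop. Origin at the centre of the foot's underside.
- tester: dial fruit-firmness tester, 165 mm tall, 0.23 kg, upright and loose in the stand's tube, collar (33 mm wide, underside at z = 36 mm) on the rim, so the tip hangs 14 mm over the worktop; a 25 mm lift clears it. Origin at the plunger tip at rest, z up. Dial case 67 mm wide, 30 mm thick, centred at z = 90 mm, dial facing -x; handle on top.
- tester_handle (a point): middle of the tester's flat-sided black handle, 144 mm above the plunger tip: 24 mm thick along the tester's x (grip it there), 36 mm wide along y, 42 mm tall (z = 123 to 165 mm in the tester's frame). Its axes are the tester's.
- plunger_tip (a point): centre of the flat end of the steel plunger, 8 mm in diameter, that stands 18 mm out of the tester's lower end; its axes are the tester's.
- plunger (a joint): how far the plunger is pushed into the tester, m: 0 at rest, end stop 0.012; spring 1000 N/m, no preload, so 0.006 is 6 N. It turns the needle clockwise from the lower left, 22.5 degrees per newton: straight up at 6 N; the thick band at the top runs from 4 to 8 N.
Mind the look-alikes: they are no part of the job. Several things look just like the dish: the one meant starts farthest from the robot's base. There is more than one size of the garlic; the one meant has the size given above.

How it is judged:
By the outcome, as a careful person would: the job done as asked, in the order asked, and still so for the second after the job is handed in, while the arm keeps its last pose, push and grip.
It also fails if it takes over 58 s, if anything falls off the work surface, if the arm or the gripper's body presses on something with over 40 N, if the wrist force passes 120 N, or if a joint passes its speed limit or range.

### The arm

A 6-joint arm with a two-finger parallel gripper is mounted at the origin on the work surface; the furniture and walls round the work are solid. World frame = base frame: x ahead of the robot, y to its left, z up, the work surface at z = 0. Lengths are in mm, angles in rad, forces in N, time in s.
With the tool pointing down it reaches from about 300 to 775 mm from the base axis. Payload 14.6 kg.
Tool frame: the origin (TCP) lies at the very end of the fingers, on their centre line; the grasp point (between the pads) lies 19 mm behind it; z points along the fingers, y is the line along which they close (so a half turn about z gives the same grasp; the last joint's range is limited). The gripper opens to 85 mm and grips with 20 to 120 N. Pads are 22 mm wide; open, the fingers measure 114 mm over their backs; the gripper's body (76 mm by 85 mm) begins 54 mm behind the grasp point. The pads swing forward as they close: fully open they stand 13 mm farther back than shut.
Start: joints at [1.209, 0.3, 1.521, -0, 1.321, -0.067], TCP at [159.799, 526.264, 231.281] pointing down, gripper open.
Joint ranges: [-3.03, 3.03], [-0.79, 2.21], [0.23, 2.52], [-1.04, 4.18], [0, 3.07], [-2.55, 2.55]. Speed limits (rad/s): [2.22, 2.22, 2.57, 3.14, 3.14, 3.14].

### API

Orientations are given as a unit quaternion [x, y, z, w].
In Python, from rig import env gives the robot as it stands.
- The arm moves only by the tool servo_tool, never from a script. Its argument "plan" is a list that holds one entry, the list of rows, each a list of 7 numbers: the opening, from 0 (shut) to 1 (fully open), then the shift along the tool's x, y, z in cm, then the turn, a rotation vector about the tool's x, y, z in rad. In form: [[[hand, dx, dy, dz, ax, ay, az], ...]]. A call has 1 to 10 rows; each row shifts and turns the commanded pose from where the row before left it, along the tool's axes as they then stand; what a row does not reach is not made up. A row lasts 1/12 s, in which the tool goes at most 41.7 mm and 7.16 degrees, less where a joint would pass 70% of its speed; a pose out of reach is approached as far as the arm can. A call with a gripper value outside its range is refused whole. The fingers move at their own pace and stop on an object; "newtons" is the grip in N (left out, the last holds). Time passes only in rows, so rows that do not move let the fingers close. It gives the time, the measured TCP pose, the force, the opening and the grip force at its end, in the units of the state.
- env.get_obs(): the state, without advancing time (a new reading comes with each control period).
- env.get_image(name): name is "scene" or "side" or "wrist"; returns (picture, depth): 384x512x3 uint8, red, green, blue; 384x512 float32, mm along the optical axis (not along the pixel's ray), 0 where there is no reading.
- env.camera_model(name): a dict with "fx", "fy", "cx", "cy" (pixels), "k1" (the pictures are not rectified: a ray, as slopes to the right and down, at radius r is drawn at 1 + k1 r^2 times it, then the intrinsics apply), "T" (4x4, takes a point from camera to world coordinates); the wrist camera has in their place "T_tool_cam" (4x4, takes a point from camera to tool coordinates, whose origin is the TCP and whose axes are the flange's). Camera axes: x right, y down, z forward; pixel columns grow to the right and rows downward; lengths in mm; the calibration is good to about 2 mm. A picture is of the moment at which its call begins: read the wrist's pose just before it. camera_model takes no time and is no camera call.
- env.sign_off(): hands the job in; it is judged then, once.
The state is a dict: "t": time; "qpos": joint angles; "dq": joint speeds; "joint_efforts": joint torques, N m; "tcp_pos": TCP position; "tcp_rot": TCP orientation; "wrist_force": force on the tool from outside, world axes, zero at the start; "torque": the same for the moment, N m; "opening": finger opening in mm; "gripper_force": force on a finger pad.
Only numpy, scipy, OpenCV 4.12 (cv2) and the standard library are available. Lean on these libraries where they do the work, as an engineer would, in place of code of your own. Each camera call takes 0.05 s, during which the arm holds its last target. There are 200 camera calls.

## Working session

There is one attempt and no reset: what is moved stays moved. The work goes in short steps, Python scripts to look and compute and a tool call to move; the robot and the scene stay as the last step left them, time stands still between calls to the robot, and variables do not carry over. Pictures are saved under pics/ and viewed, at most 10 in all, crops included, and the job is handed in when it is done.

Besides the shell and the picture viewer there is one more tool, called after "Call:" as name(argument=value, ...), one argument or row to a line, values as JSON. servo_tool: Moves the arm, as the interface text tells. Its arguments: {"type":"object","properties":{"plan":{"type":"array"},"newtons":{"type":"number"}},"required":["plan"]}

```bash
mkdir -p pics; cat > h.py <<'E'
import numpy as np, cv2
from rig import env
from scipy.spatial.transform import Rotation as R
def cam(name):
    o=env.get_obs(); im,d=env.get_image(name); m=env.camera_model(name)
    if 'T' in m: T=np.array(m['T'])
    else:
        W=np.eye(4); W[:3,:3]=R.from_quat(o['tcp_rot']).as_matrix(); W[:3,3]=o['tcp_pos']; T=W@np.array(m['T_tool_cam'])
    return im,d,m,T
def slopes(m,uv):
    uv=np.atleast_2d(np.asarray(uv,float)); p=(uv-[m['cx'],m['cy']])/[m['fx'],m['fy']]; s=p.copy()
    for _ in range(10): s=p/(1+m['k1']*(s**2).sum(1,keepdims=True))
    return np.c_[s,np.ones(len(s))]
def ray(m,T,uv,z):
    d=slopes(m,uv)@T[:3,:3].T; o=T[:3,3]; return o+d*((z-o[2])/d[:,2])[:,None]
def cloud(d,m,T):
    v,u=np.mgrid[:d.shape[0],:d.shape[1]]
    P=slopes(m,np.c_[u.ravel(),v.ravel()])*d.reshape(-1,1)
    P=P@T[:3,:3].T+T[:3,3]; P[d.ravel()==0]=np.nan
    return P.reshape(d.shape+(3,))
def save(n,im): cv2.imwrite('pics/'+n,im[:,:,::-1])
E
python3 - <<'E'
from h import *
a=cam('scene');b=cam('side')
save('a.png',np.vstack([a[0][:, :],b[0]])[:, :] if 0 else cv2.resize(np.hstack([a[0],b[0]]),(800,300)))
save('scene.png',a[0]);save('side.png',b[0])
for n,x in(('s',a),('d',b)): np.savez(n+'.npz',im=x[0],P=cloud(x[1],x[2],x[3])); print(n,x[3].round(2).tolist())
print(env.get_obs())
E
```

```text
s [[0.89, -0.3, 0.34, 135.23], [-0.46, -0.56, 0.69, -699.07], [-0.02, -0.77, -0.63, 766.38], [0.0, 0.0, 0.0, 1.0]]
d [[-1.0, 0.01, -0.01, 502.84], [0.01, 0.38, -0.93, 914.59], [-0.01, -0.93, -0.38, 469.04], [0.0, 0.0, 0.0, 1.0]]
{'t': 0.1, 'qpos': array([ 1.20939271e+00,  3.00373023e-01,  1.52152528e+00, -1.49876669e-05,
        1.32072160e+00, -6.65897677e-02]), 'dq': array([ 3.58382903e-05, -1.51181585e-04, -3.16496061e-03,  1.00137556e-03,
       -1.04846150e-03,  1.15358163e-03]), 'joint_efforts': array([ 3.27741063e-04, -5.44383466e+01, -3.62371838e+01, -8.37038351e-05,
        3.11365220e-03, -5.57931378e-05]), 'tcp_pos': array([159.73263643, 526.06658912, 230.79872404]), 'tcp_rot': array([ 1.46871817e-01,  9.89155400e-01, -5.03455066e-04, -1.01983777e-04]), 'wrist_force': array([ 0.09288201, -0.05032033,  0.04376464]), 'torque': array([ 0.01267945,  0.02194101, -0.00730386]), 'gripper_force': 0.0, 'opening': 85.42881214032286}
```

View pics/scene.png

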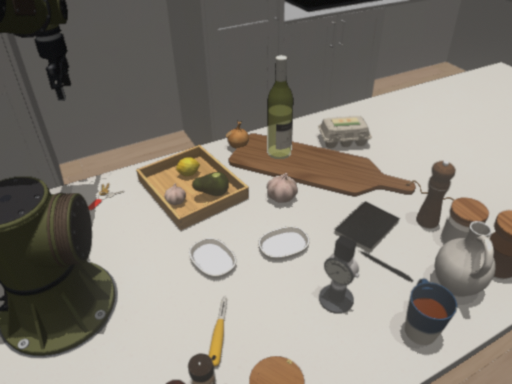

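View pics/side.png

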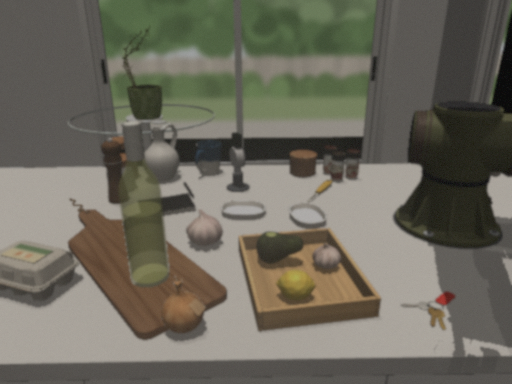

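The scene view shows the avocado at (211,184), lemon (188,166), small garlic (176,195) in the tray and the tester at (340,270). Dish candidates are (213,258) and (283,243), and the large garlic (282,189) is outside the tray. I'll measure them and confirm in a crop.

```bash
python3 - <<'E'
from h import *
out=[]
for n,rois in (('s',dict(tray=(135,145,250,225),dishA=(185,235,240,280),dishB=(255,225,312,262),tester=(318,230,365,310))),('d',dict(tray=(235,225,375,325),dishA=(285,200,330,230),dishB=(217,198,270,222),tester=(225,130,255,192)))):
    z=np.load(n+'.npz');im,P=z['im'],z['P'];hsv=cv2.cvtColor(im,cv2.COLOR_RGB2HSV)
    for k,(x0,y0,x1,y1) in rois.items():
        p=P[y0:y1,x0:x1].reshape(-1,3);h=hsv[y0:y1,x0:x1].reshape(-1,3).astype(int);p0=p
        if k=='tray':
            w=p[(p[:,2]>33)&(p[:,2]<50)]
            for nm,q in(('green',p[(h[:,2]<75)&(p[:,2]>22)]),('yellow',p[(h[:,0]>22)&(h[:,0]<32)&(h[:,1]>190)&(h[:,2]>120)&(p[:,2]>20)]),('pale',p[(h[:,1]<100)&(p[:,2]>15)])):
                if len(q): print(n,nm,len(q),np.nanmedian(q,0).round(),np.nanpercentile(q,2,0).round(),np.nanpercentile(q,98,0).round())
        elif k[0]=='d':
            q=p[(p[:,2]>11)&(p[:,2]<30)]
            c=q[:,:2].astype(np.float32); print(n,k,len(q),np.median(q,0).round(),'rect',cv2.minAreaRect(c))
        else:
            q=p[p[:,2]>45]
            for a,b in((45,70),(75,130),(130,160),(160,185)):
                s=q[(q[:,2]>a)&(q[:,2]<b)]; print(n,k,a,len(s),np.median(s,0).round() if len(s) else '',cv2.minAreaRect(s[:,:2].astype(np.float32)) if len(s)>3 else '')
    c=im[140:320,130:380] if n=='s' else im[120:325,200:380]
    out.append(cv2.resize(c,(400,330),interpolation=cv2.INTER_CUBIC))
save('crop1.png',np.hstack(out))
E
```

```text
s green 418 [440. 159.  56.] [398. 144.  27.] [482. 180.  71.]
s pale 1825 [414. 165.  37.] [290.  96.  16.] [527. 365.  73.]
s dishA 399 [356. -30.  18.] rect ((351.02093505859375, -40.67689514160156), (92.12227630615234, 123.88660430908203), 11.604811668395996)
s dishB 403 [525. -69.  18.] rect ((523.3751220703125, -78.21808624267578), (96.71643829345703, 122.6355972290039), 74.78520202636719)
s tester 45 131 [ 534. -277.   56.] ((538.43408203125, -272.7160339355469), (23.091148376464844, 31.111719131469727), 41.65878677368164)
s tester 75 612 [ 532. -281.  109.] ((540.1055297851562, -272.4415283203125), (32.05892562866211, 70.96044158935547), 31.341276168823242)
s tester 130 239 [ 534. -278.  143.] ((539.5753173828125, -270.1300048828125), (28.223796844482422, 38.87126922607422), 28.356441497802734)
s tester 160 292 [ 538. -273.  177.] ((541.8004150390625, -269.6739501953125), (24.232566833496094, 36.24959945678711), 23.876209259033203)
d green 1194 [437. 206.  50.] [293. 141.  23.] [486. 322.  71.]
d pale 4087 [410. 210.  36.] [293. 105.  16.] [520. 386.  72.]
d dishA 286 [348. -37.  17.] rect ((351.27593994140625, -37.072181701660156), (89.89470672607422, 125.99369812011719), 13.552727699279785)
d dishB 317 [522. -86.  17.] rect ((523.80078125, -76.15776062011719), (93.91317749023438, 121.19850158691406), 87.27091979980469)
d tester 45 76 [ 541. -257.   55.] ((541.0892944335938, -258.6878662109375), (31.895933151245117, 23.596649169921875), 5.660720348358154)
d tester 75 247 [ 540. -246.  107.] ((542.9049072265625, -265.14312744140625), (30.09039878845215, 69.16584777832031), 27.140228271484375)
d tester 130 105 [ 542. -254.  145.] ((542.2451171875, -257.86712646484375), (25.678298950195312, 40.40542984008789), 74.9692153930664)
d tester 160 87 [ 542. -255.  172.] ((544.0521850585938, -264.1280212402344), (23.077251434326172, 36.61430740356445), 37.337894439697266)
```

View pics/crop1.png

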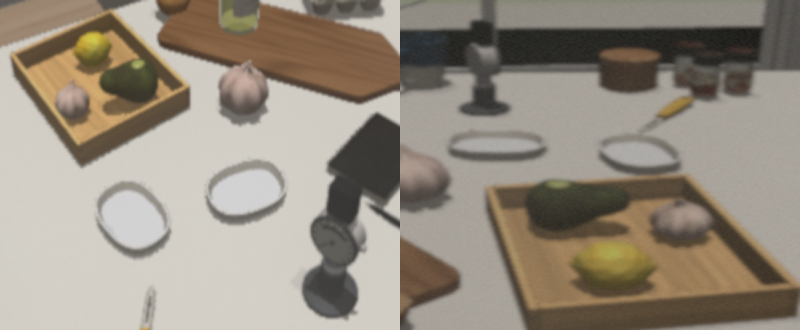

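The correct dish is the one at (283,243), about (523,-77) and 529 mm from the base, against 353 mm for the one at (213,258). The peeled patch faces up and the neck points toward -x (the robot). The garlic in the tray is the small one; it stays. I'll move above the tray for a wrist view.

Call:
servo_tool(
  plan=[
    [[1,-3.2,-2.2,-1,0,0,0],[1,-3.2,-2.2,-1,0,0,0],[1,-3.2,-2.2,-1,0,0,0],[1,-3.2,-2.2,-1,0,0,0],[1,-3.2,-2.2,-1,0,0,0],[1,-3.2,-2.2,-1,0,0,0],[1,-3.2,-2.2,-1,0,0,0],[1,-3.2,-2.2,-1,0,0,0],[1,-3.2,-2.2,-1,0,0,0],[1,0,0,0,0,0,0]],
  ],
)

```text
t: 0.93
tcp_pos: [381.0, 249.1, 322.8]
tcp_rot: [0.149, 0.989, 0.0, 0.001]
wrist_force: [0.3, -0.1, -1.1]
opening: 85.2
gripper_force: 0.0
```

```bash
python3 - <<'E'
from h import *
im,d,m,T=cam('wrist');o=env.get_obs();print(o['t'],o['tcp_pos'],T.round(2).tolist(),np.array(m['T_tool_cam']).round(3).tolist())
save('w1.png',im);P=cloud(d,m,T);np.savez('w.npz',im=im,P=P)
for n in 'sdw':
    z=np.load(n+'.npz');im,P=z['im'],z['P'];h=cv2.cvtColor(im,cv2.COLOR_RGB2HSV).astype(int)
    x,y,zz=np.moveaxis(P,-1,0)
    q=P[(x>375)&(x<510)&(y>125)&(y<235)&(zz>32)&(zz<90)&(h[...,2]<110)]
    for lo,hi in((32,90),(60,90)):
        s=q[(q[:,2]>lo)&(q[:,2]<hi)]
        if len(s)>5:print(n,lo,len(s),s.min(0).round(),s.max(0).round(),np.median(s,0).round(),cv2.minAreaRect(s[:,:2].astype(np.float32)))
E
```

```text
0.9833 [379.50961473 250.98929733 321.84892568] [[0.3, 0.92, 0.26, 315.6], [0.96, -0.29, -0.08, 269.2], [0.0, 0.27, -0.96, 466.15], [0.0, 0.0, 0.0, 1.0]] [[-0.0, -0.963, -0.27, 68.132], [1.0, -0.001, 0.001, -0.023], [-0.001, -0.27, 0.963, -143.494], [0.0, 0.0, 0.0, 1.0]]
s 32 568 [393. 139.  32.] [510. 234.  76.] [440. 164.  61.] ((462.2075500488281, 177.81651306152344), (129.324951171875, 70.32283782958984), 21.813385009765625)
s 60 297 [396. 145.  60.] [486. 195.  76.] [440. 170.  68.] ((440.077392578125, 171.12161254882812), (46.9527702331543, 91.94743347167969), 81.65658569335938)
d 32 984 [394. 125.  32.] [510. 215.  74.] [448. 203.  58.] ((462.85321044921875, 180.01881408691406), (65.9144515991211, 134.64801025390625), 57.647640228271484)
d 60 431 [396. 172.  60.] [486. 209.  74.] [443. 196.  67.] ((441.1753234863281, 190.82778930664062), (36.6552734375, 89.94762420654297), 89.41197967529297)
w 32 1565 [375. 125.  32.] [510. 234.  76.] [442. 188.  68.] ((454.7281188964844, 167.92800903320312), (139.3974151611328, 99.95075225830078), 14.417242050170898)
w 60 1264 [396. 152.  60.] [489. 208.  76.] [441. 187.  69.] ((443.615234375, 184.41046142578125), (54.28898239135742, 93.34931182861328), 72.63668060302734)
```

View pics/w1.png

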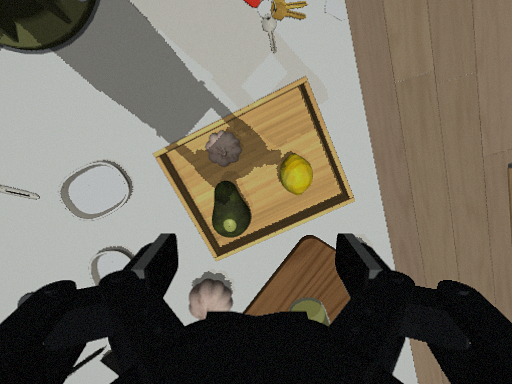

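The wrist view shows the avocado with its neck at (225,185), patch at (231,224) and fat end at (231,237). It lies near the tray's left wall, which runs (155,155)-(217,258). The dish at (112,265) is partly hidden; the one at (97,190) is the decoy. Next I'll compute the poses.

```bash
python3 - <<'E'
from h import *
im=np.load('w.npz')['im'];P=np.load('w.npz')['P']
o=env.get_obs();m=env.camera_model('wrist');W=np.eye(4);W[:3,:3]=R.from_quat(o['tcp_rot']).as_matrix();W[:3,3]=o['tcp_pos'];T=W@np.array(m['T_tool_cam'])
h=cv2.cvtColor(im,cv2.COLOR_RGB2HSV).astype(int)
M=np.zeros(im.shape[:2],bool);M[170:245,205:258]=1
M&=(P[...,2]>18)&(P[...,2]<90)&(h[...,2]<140)
n,l,s,c=cv2.connectedComponentsWithStats(M.astype(np.uint8));k=1+s[1:,4].argmax();print(s[k])
v,u=np.where(l==k);q=ray(m,T,np.c_[u,v],40)[:,:2]
ct=q.mean(0);w,V=np.linalg.eigh(np.cov((q-ct).T));a=V[:,1]*np.sign(V[0,1]);b=np.array([-a[1],a[0]])
print('centroid',ct,'yaw',np.degrees(np.arctan2(a[1],a[0])),'ext',((q-ct)@a).min(),((q-ct)@a).max(),((q-ct)@b).min(),((q-ct)@b).max())
mid=ct+a*(((q-ct)@a).min()+((q-ct)@a).max())/2+b*(((q-ct)@b).min()+((q-ct)@b).max())/2;print('origin',mid)
L=(h[...,2]>90)&(l!=-1); L[:215]=0;L[235:]=0;L[:,:222]=0;L[:,242:]=0;L&=(h[...,1]>60)&(P[...,2]>60)
v,u=np.where(L);print('patch',len(u),u.mean(),v.mean(),ray(m,T,[[u.mean(),v.mean()]],74),np.median(P[L],0))
print('avo ztop',np.nanmax(P[l==k][:,2]))
for z in(42,):print('wall pts outer',ray(m,T,[[155,155],[217,258],[353,199],[306,77]],z).round().tolist())
# dish: white rim points merged
for n in 'sd':
    z=np.load(n+'.npz');Q=z['P'];x,y,zz=np.moveaxis(Q,-1,0)
    e=Q[(x>440)&(x<610)&(y>-150)&(y<-10)&(zz>14)&(zz<24)][:,:2].astype(np.float32)
    print(n,len(e),cv2.fitEllipse(cv2.convexHull(e)),cv2.minAreaRect(e))
    r=cv2.convexHull(e)[:,0];d=np.linalg.norm(r[:,None]-r[None],axis=2);i,j=np.unravel_index(d.argmax(),d.shape);print(d.max(),r[i],r[j])
E
```

```text
[ 212  181   40   57 1553]
centroid [446.7395226  183.32724677] yaw -9.280735086673557 ext -51.89492838565373 50.033906615454576 -34.06062429905569 34.74427963413191
origin [445.87631934 183.81466526]
patch 135 229.27407407407406 224.77777777777777 [[459.54617004 181.77898797  74.        ]] [461.53244085 179.8737973   74.72349022]
avo ztop 75.72499160241927
wall pts outer [[323.0, 100.0, 42.0], [525.0, 133.0, 42.0], [489.0, 387.0, 42.0], [282.0, 359.0, 42.0]]
s 323 ((523.6363525390625, -78.81867218017578), (99.03868865966797, 127.2381362915039), 85.97270965576172) ((523.3751220703125, -78.21808624267578), (96.71643829345703, 122.6355972290039), 74.78520202636719)
125.51041 [585.6518  -67.49149] [461.74545  -87.493484]
d 241 ((522.4161987304688, -75.85401916503906), (97.28350830078125, 127.48260498046875), 82.84369659423828) ((523.80078125, -76.15776062011719), (93.91317749023438, 121.19850158691406), 87.27091979980469)
124.35764 [464.26535 -52.39577] [ 577.6598   -103.449905]
```

Avocado: origin about (444.5,183), yaw -9.3°. The wall leaves too little room for the -y finger at the widest point. So I'll put that finger in the gap near mid-length, nudge the avocado about 20 mm away from the wall, then regrasp.

Call:
servo_tool(
  plan=[
    [[1,-1.29,-0.68,3.3,0,0,0],[1,-1.29,-0.68,3.3,0,0,0],[1,-1.29,-0.68,3.3,0,0,0],[1,-1.29,-0.68,3.3,0,0,0],[1,-1.29,-0.68,3.3,0,0,0],[1,-1.29,-0.68,3.3,0,0,0],[1,0,0,0,0,0,-0.068],[1,0,0,0,0,0,-0.068],[1,0,0,0,0,0,0],[1,0,0,0,0,0,0]],
  ],
)

```text
t: 1.82
tcp_pos: [439.6, 192.2, 123.0]
tcp_rot: [0.08, 0.997, -0.0, -0.0]
wrist_force: [-0.6, -0.2, 0.2]
opening: 85.4
gripper_force: 0.0
```

```bash
cat > to.py <<'E'
import sys; from h import *
# usage: to.py x y z yaw_of_tool_y_from_world_y(deg): deltas in tool axes
x,y,z,yw=map(float,sys.argv[1:5]);o=env.get_obs();r=R.from_quat(o['tcp_rot'])
c,s=np.cos(np.radians(yw)),np.sin(np.radians(yw))
Rt=np.c_[[-c,-s,0],[-s,c,0],[0,0,-1]]
print('pos',o['tcp_pos'].round(1),'F',o['wrist_force'].round(1),'d(cm)',(r.inv().apply(np.array([x,y,z])-o['tcp_pos'])/10).round(2),'rot',(r.inv()*R.from_matrix(Rt)).as_rotvec().round(3),'open',o['opening'],o['t'])
E
python3 to.py 441.5 189.5 18 -9.3
python3 - <<'E'
from h import *
im,d,m,T=cam('wrist');save('w2.png',im)
E
```

```text
pos [439.6 192.2 123. ] F [-0.6 -0.2  0.2] d(cm) [-0.24 -0.24 10.5 ] rot [-0.    -0.     0.002] open 85.44822309297476 1.8167
```

View pics/w2.png

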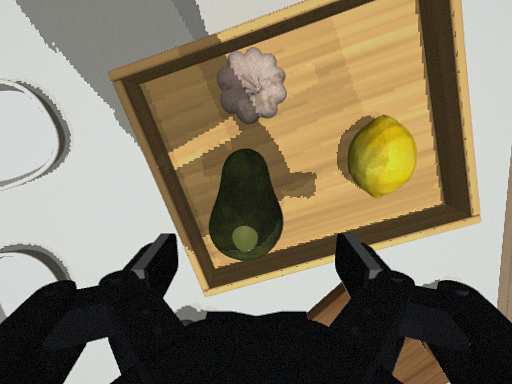

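The close view shows the avocado spanning columns 210-283 at row 220, its neck tip at (245,150) and patch at (244,237). The left wall's outer edge runs (110,73)-(207,295), and the lemon is well clear at (382,157).

```bash
python3 - <<'E'
from h import *
o=env.get_obs();m=env.camera_model('wrist');W=np.eye(4);W[:3,:3]=R.from_quat(o['tcp_rot']).as_matrix();W[:3,3]=o['tcp_pos'];T=W@np.array(m['T_tool_cam'])
print('patch',ray(m,T,[[244,237]],74).round(1),'sides',ray(m,T,[[210,218],[283,218],[245,150]],40).round(1).tolist(),'wall outer/inner top',ray(m,T,[[110,73],[207,295],[125,75],[213,282]],42).round(1).tolist())
f=W[:3,:3].T@(ray(m,T,[[245,150],[210,218],[283,218]],40)-W[:3,3]).T;print(f.round(1))
E
```

```text
patch [[461.4 179.   74. ]] sides [[453.4, 147.3, 40.0], [464.2, 213.3, 40.0], [397.5, 189.5, 40.0]] wall outer/inner top [[322.1, 96.3, 42.0], [531.8, 128.2, 42.0], [325.2, 107.3, 42.0], [518.4, 137.0, 42.0]]
[[ 41.3 -20.7 -20.8]
 [ -9.4 -42.2  24.7]
 [ 83.3  83.3  83.3]]
```

Call:
servo_tool(
  plan=[
    [[1,-0.1,-0.35,2.5,0,0,0],[1,0,0,2.5,0,0,0],[1,0,0,2.0,0,0,0],[1,0,0,1.2,0,0,0],[1,0,0,0.6,0,0,0],[1,0,0,0.5,0,0,0],[1,0,0,0,0,0,0],[1,0,0,0,0,0,0]],
  ],
)

```text
t: 2.53
tcp_pos: [440.7, 188.2, 30.9]
tcp_rot: [0.079, 0.997, 0.0, 0.0]
wrist_force: [0.3, 0.3, 0.8]
opening: 85.4
gripper_force: 0.0
```

Call:
servo_tool(
  plan=[
    [[1,0,0,0.3,0,0,0],[1,0,0,0.3,0,0,0],[1,0,0,0,0,0,0]],
  ],
)

```text
t: 2.78
tcp_pos: [440.4, 188.0, 24.1]
tcp_rot: [0.079, 0.997, 0.0, 0.0]
wrist_force: [0.3, 0.6, -0.1]
opening: 85.3
gripper_force: 0.0
```

No contact. Lower a little more, then push toward +y by 22 mm.

Call:
servo_tool(
  plan=[
    [[1,0,0,0.4,0,0,0],[1,0,0,0.4,0,0,0],[1,0,0.2,0,0,0,0],[1,0,0.4,0,0,0,0],[1,0,0.4,0,0,0,0],[1,0,0.4,0,0,0,0],[1,0,0.4,0,0,0,0],[1,0,0.4,0,0,0,0],[1,0,0,0,0,0,0]],
  ],
)

```text
t: 3.53
tcp_pos: [444.1, 210.5, 16.4]
tcp_rot: [0.079, 0.997, 0.0, 0.0]
wrist_force: [0.2, -0.3, 0.8]
opening: 85.5
gripper_force: 0.1
```

Call:
servo_tool(
  plan=[
    [[1,0,-0.4,0,0,0,0],[1,0,0,-2,0,0,0],[1,0,0,-3.5,0,0,0],[1,0,0,-3.5,0,0,0],[1,0,0,-1.5,0,0,0],[1,0,0,0,0,0,0],[1,0,0,0,0,0,0]],
  ],
)

```text
t: 4.12
tcp_pos: [443.4, 205.5, 121.5]
tcp_rot: [0.079, 0.997, 0.0, 0.001]
wrist_force: [-0.5, -0.1, -0.1]
opening: 85.5
gripper_force: 0.0
```

```bash
cat > avo.py <<'E'
from h import *
def avo():
    im,d,m,T=cam('wrist');P=cloud(d,m,T);h=cv2.cvtColor(im,cv2.COLOR_RGB2HSV).astype(int)
    M=(P[...,2]>14)&(P[...,2]<90)&(h[...,2]<135)&(h[...,0]>28)&(h[...,0]<75)&(h[...,1]>60)
    n,l,s,c=cv2.connectedComponentsWithStats(M.astype(np.uint8));k=1+s[1:,4].argmax()
    v,u=np.where(l==k);q=ray(m,T,np.c_[u,v],40)[:,:2];ct=q.mean(0);w,V=np.linalg.eigh(np.cov((q-ct).T));a=V[:,1]*np.sign(V[0,1]);b=np.array([-a[1],a[0]])
    f=lambda w:(((q-ct)@w).min(),((q-ct)@w).max());ea,eb=f(a),f(b)
    K=cv2.convexHull(np.c_[u,v].astype(np.int32));F=np.zeros(im.shape[:2],np.uint8);cv2.fillConvexPoly(F,K,1)
    L=(F>0)&(P[...,2]>66)&(h[...,2]>np.percentile(h[...,2][(F>0)],93)-1);v,u=np.where(L)
    pt=ray(m,T,[[np.median(u),np.median(v)]],74)[0]
    yaw=np.degrees(np.arctan2(a[1],a[0]))
    print('box',s[k],'mid',(ct+a*sum(ea)/2+b*sum(eb)/2).round(1),'yaw',yaw.round(1),'ext',np.round(np.diff(ea),1),np.round(np.diff(eb),1),'patch',pt.round(1),'from patch',(pt[:2]-18*a).round(1))
    return im
if __name__=='__main__':
    import sys;save(sys.argv[1],avo());o=env.get_obs();print(o['tcp_pos'].round(1),o['t'])
E
python3 avo.py w3.png
```

```text
box [ 210  148   73  112 5515] mid [451.5 195.9] yaw -11.7 ext [105.3] [66.2] patch [464.5 193.3  74. ] from patch [446.9 197. ]
[442.9 205.4 120.5] 4.1667
```

View pics/w3.png

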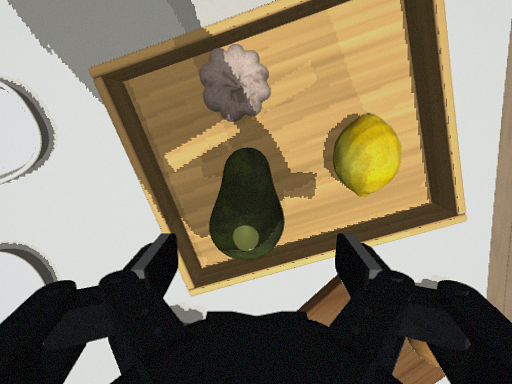

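The avocado moved 15 mm in +y and is still patch up, so both fingers now clear the wall. Regrasp at x=+13.

```bash
python3 to.py 460 194.5 15 -10
```

```text
pos [442.9 205.4 120.5] F [ 0.8 -0.1 -0.7] d(cm) [-1.86 -0.8  10.55] rot [-0.    -0.001  0.016] open 85.72769219307702 4.1667
```

Call:
servo_tool(
  plan=[
    [[1,-0.93,-0.4,1,0,0,0.016],[1,-0.93,-0.4,2.5,0,0,0],[1,0,0,2.5,0,0,0],[1,0,0,1.5,0,0,0],[1,0,0,1.0,0,0,0],[1,0,0,0.7,0,0,0],[1,0,0,0.7,0,0,0],[1,0,0,0.6,0,0,0],[1,0,0,0,0,0,0]],
  ],
)

```text
t: 4.92
tcp_pos: [460.0, 194.7, 15.5]
tcp_rot: [0.087, 0.996, -0.0, -0.0]
wrist_force: [-0.1, 0.3, -0.2]
opening: 85.6
gripper_force: 0.0
```

Call:
servo_tool(
  plan=[
    [[0.5,0,0,0,0,0,0],[0.4,0,0,0,0,0,0],[0.4,0,0,0,0,0,0],[0.4,0,0,0,0,0,0],[0.4,0,0,0,0,0,0],[0.4,0,0,0,0,0,0]],
  ],
  newtons=25,
)

```text
t: 5.42
tcp_pos: [460.7, 195.0, 17.2]
tcp_rot: [0.087, 0.996, 0.0, 0.001]
wrist_force: [-2.3, -1.3, 5.7]
opening: 65.7
gripper_force: 26.8
```

Call:
servo_tool(
  plan=[
    [[0.4,0,0,-0.3,0,0,0],[0.4,0,0,-1,0,0,0],[0.4,0,0,-2,0,0,0],[0.4,0,0,-3,0,0,0],[0.4,0,0,-3,0,0,0],[0.4,0,0,-2,0,0,0],[0.4,0,0,0,0,0,0],[0.4,0,0,0,0,0,0]],
  ],
)

```text
t: 6.08
tcp_pos: [460.7, 194.9, 130.6]
tcp_rot: [0.087, 0.996, 0.001, 0.001]
wrist_force: [-0.2, -0.2, -2.3]
opening: 65.4
gripper_force: 28.5
```

```bash
python3 avo.py w4.png
```

```text
box [343 134   2   5   6] mid [422.5 278.6] yaw -13.9 ext [3.4] [1.1] patch [nan nan nan] from patch [nan nan]
[460.1 194.7 129.3] 6.1333
  return _methods._mean(a, axis=axis, dtype=dtype,
  ret = ret.dtype.type(ret / rcount)
```

View pics/w4.png

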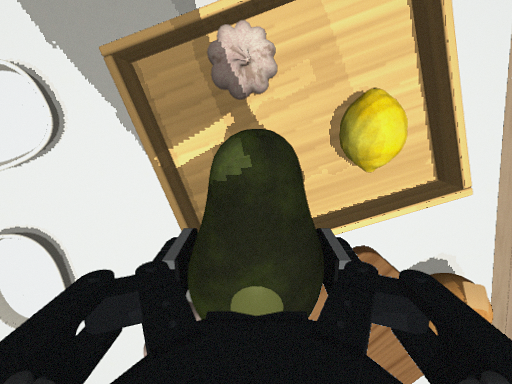

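The avocado is held level, patch up at (257,300), and the lemon and garlic remain in the tray. Moving beside the dish to measure its yaw.

Call:
servo_tool(
  plan=[
    [[0.4,0,0,-2,0,0,0],[0.4,-0.5,-1.2,-2,0,0,0],[0.4,-1.4,-2.2,-1,0,0,0],[0.4,-1.4,-2.2,-1,0,0,0],[0.4,-1.4,-2.2,-1,0,0,0],[0.4,-1.4,-2.2,0,0,0,0],[0.4,-1.4,-2.2,0,0,0,0],[0.4,-1,-2,0,0,0,0],[0.4,0,0,0,0,0,0],[0.4,0,0,0,0,0,0]],
  ],
)

```text
t: 6.97
tcp_pos: [519.0, 39.4, 197.9]
tcp_rot: [0.088, 0.996, -0.0, -0.001]
wrist_force: [-0.6, 0.6, -1.7]
opening: 65.8
gripper_force: 28.8
```

```bash
python3 - <<'E'
from h import *
im,d,m,T=cam('wrist');P=cloud(d,m,T);save('w5.png',im);np.savez('w5.npz',im=im,P=P)
x,y,z=np.moveaxis(P,-1,0)
e=P[(x>440)&(x<610)&(y>-150)&(y<-10)&(z>14)&(z<26)][:,:2].astype(np.float32)
print(len(e),cv2.fitEllipse(cv2.convexHull(e)),cv2.minAreaRect(e),e.min(0),e.max(0))
q=P[(P[...,2]>190)&(P[...,2]<290)];o=env.get_obs();rel=R.from_quat(o['tcp_rot']).inv().apply(q-o['tcp_pos'])
rel=rel[abs(rel[:,1])<4]
for a in range(-10,60,10):
    s=rel[(rel[:,0]>a)&(rel[:,0]<a+10)]
    if len(s):print(a,len(s),np.median(s[:,2]).round(1))
print(o['tcp_pos'])
E
```

```text
1206 ((524.7088623046875, -77.49060821533203), (97.00660705566406, 127.46966552734375), 84.7610092163086) ((524.41064453125, -77.67382049560547), (93.01869201660156, 121.37557983398438), 86.21587371826172) [ 463.4513   -124.413185] [584.4346   -30.586279]
-10 220 -58.1
0 964 -57.8
10 1526 -81.7
20 539 -53.6
30 575 -53.0
40 648 -52.6
50 695 -49.4
[518.89597678  40.16616151 198.13196599]
```

View pics/w5.png

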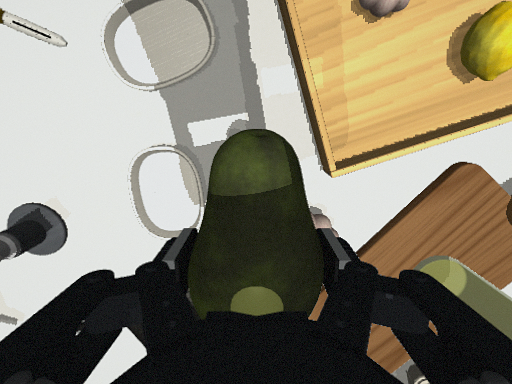

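The dish is at (524.5,-77.5) with yaw about -4.5°, and the avocado top sits 58 mm above the TCP. Moving over the dish.

```bash
python3 to.py 537.5 -78.5 17 -4.5
```

```text
pos [518.9  40.2 198.1] F [-0.5  0.2 -1.3] d(cm) [ -3.94 -11.35  18.11] rot [-0.    -0.002 -0.097] open 65.94403863773495 7.0167
```

Call:
servo_tool(
  plan=[
    [[0.4,-0.94,-2.8,0,0,0,0],[0.4,-1,-2.85,2,0,0,0],[0.4,-1,-2.85,2,0,0,0],[0.4,-1,-2.85,2.5,0,0,0],[0.4,0,0,2.5,0,0,-0.097],[0.4,0,0,2.5,0,0,0],[0.4,0,0,1.5,0,0,0],[0.4,0,0,1,0,0,0],[0.4,0,0,0,0,0,0],[0.4,0,0,0,0,0,0]],
  ],
)

```text
t: 7.85
tcp_pos: [538.5, -77.8, 59.5]
tcp_rot: [0.038, 0.999, 0.0, -0.0]
wrist_force: [-0.1, -0.3, -0.5]
opening: 65.7
gripper_force: 28.8
```

```bash
python3 to.py 537.5 -78.5 17 -4.5
```

```text
pos [538.5 -77.8  59.5] F [-0.1 -0.3 -0.5] d(cm) [ 0.09 -0.08  4.25] rot [ 0.    -0.     0.002] open 65.73828831611317 7.85
```

Call:
servo_tool(
  plan=[
    [[0.4,0.09,-0.08,1.2,0,0,0],[0.4,0,0,1,0,0,0],[0.4,0,0,0.7,0,0,0],[0.4,0,0,0.5,0,0,0],[0.4,0,0,0.3,0,0,0],[0.4,0,0,0.2,0,0,0],[0.4,0,0,0.2,0,0,0],[0.4,0,0,0,0,0,0],[0.4,0,0,0,0,0,0]],
  ],
)

```text
t: 8.6
tcp_pos: [537.6, -79.2, 18.4]
tcp_rot: [0.039, 0.999, -0.0, 0.0]
wrist_force: [0.4, -0.6, -0.3]
opening: 65.6
gripper_force: 28.8
```

Call:
servo_tool(
  plan=[
    [[0.4,0,0,0.1,0,0,0],[0.4,0,0,0.1,0,0,0],[0.4,0,0,0,0,0,0],[0.4,0,0,0,0,0,0]],
  ],
)

```text
t: 8.93
tcp_pos: [538.2, -79.3, 17.2]
tcp_rot: [0.039, 0.999, -0.0, 0.001]
wrist_force: [0.2, 0.6, 6.9]
opening: 65.1
gripper_force: 29.3
```

Contact at 17 mm. Release and rise.

Call:
servo_tool(
  plan=[
    [[0.85,0,0,0,0,0,0],[1,0,0,0,0,0,0],[1,0,0,0,0,0,0],[1,0,0,0,0,0,0],[1,0,0,-1,0,0,0],[1,0,0,-2.5,0,0,0],[1,0,0,-3.5,0,0,0],[1,0,0,-3.5,0,0,0],[1,0,0,0,0,0,0],[1,0,0,0,0,0,0]],
  ],
)

```text
t: 9.77
tcp_pos: [538.3, -79.4, 123.7]
tcp_rot: [0.039, 0.999, -0.0, 0.002]
wrist_force: [0.1, -0.3, -0.1]
opening: 85.4
gripper_force: 0.0
```

Call:
servo_tool(
  plan=[
    [[1,2,0,-3.5,0,0,0],[1,2,0,-3.5,0,0,0],[1,2,0,-3.5,0,0,0],[1,0,0,0,0,0,0],[1,0,0,0,0,0,0]],
  ],
)

```text
t: 10.18
tcp_pos: [477.5, -74.6, 227.4]
tcp_rot: [0.039, 0.999, -0.0, 0.001]
wrist_force: [-0.3, 0.7, -1.2]
opening: 85.6
gripper_force: 0.0
```

```bash
python3 avo.py w6.png; python3 - <<'E'
from h import *
im,d,m,T=cam('wrist');P=cloud(d,m,T)
x,y,z=np.moveaxis(P,-1,0)
e=P[(x>440)&(x<610)&(y>-150)&(y<-10)&(z>12)&(z<26)][:,:2].astype(np.float32)
print(len(e),cv2.minAreaRect(e))
s=P[(x>470)&(x<580)&(y>-120)&(y<-30)&(z>55)];print('top',np.percentile(s[:,2],[50,95,99]))
e=P[(x>480)&(x<600)&(y>-330)&(y<-200)&(z>162)&(z<185)][:,:2].astype(np.float32)
if len(e):print('handle top',len(e),cv2.minAreaRect(e))
E
```

```text
box [ 231  173   50   74 2243] mid [529.4 -78.8] yaw -6.2 ext [102.7] [66.1] patch [542.8 -79.8  74. ] from patch [525.  -77.9]
[477.4 -74.5 225.9] 10.2333
880 ((521.4940795898438, -76.81333923339844), (91.58831024169922, 115.59886169433594), 83.34329986572266)
top [241.6255338  307.51732176 318.74157058]
handle top 502 ((536.994384765625, -270.07781982421875), (9.94943618774414, 36.11724090576172), 24.273826599121094)
```

View pics/w6.png

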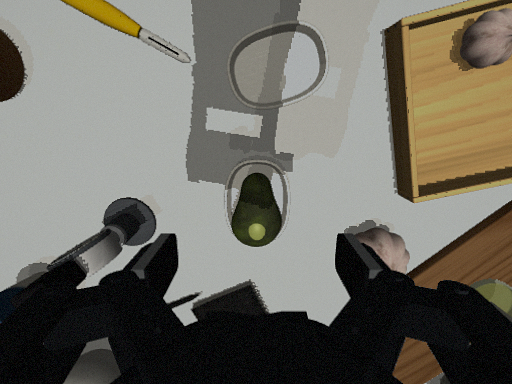

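The avocado lies in the dish with its neck toward the robot and patch up at (257,232), about (543,-80,74). The tester is at about (541,-268) with yaw about 27°. Next I'll hover over it with tool yaw -63°.

Call:
servo_tool(
  plan=[
    [[1,-1.13,-2.68,-0.63,0,0,0],[1,-1.13,-2.68,-0.63,0,0,0],[1,-1.13,-2.68,-0.63,0,0,0],[1,-1.13,-2.68,-0.63,0,0,0],[1,-1.13,-2.68,-0.63,0,0,0],[1,-1.13,-2.68,-0.63,0,0,0],[1,-1.13,-2.68,-0.63,0,0,0]],
  ],
)

```text
t: 10.87
tcp_pos: [542.2, -269.1, 268.1]
tcp_rot: [0.039, 0.999, 0.001, -0.002]
wrist_force: [0.5, 0.7, 0.5]
opening: 85.5
gripper_force: 0.0
```

Call:
servo_tool(
  plan=[
    [[1,0,0,0,0,0,0.11],[1,0,0,0,0,0,0.11],[1,0,0,0,0,0,0.11],[1,0,0,0,0,0,0.11],[1,0,0,0,0,0,0.11],[1,0,0,0,0,0,0.11],[1,0,0,0,0,0,0.11],[1,0,0,0,0,0,0.11],[1,0,0,0,0,0,0.11],[1,0,0,0,0,0,0]],
  ],
)

```text
t: 11.7
tcp_pos: [542.0, -267.6, 267.9]
tcp_rot: [0.511, 0.86, -0.0, -0.002]
wrist_force: [-0.6, 0.7, 0.4]
opening: 85.3
gripper_force: 0.0
```

```bash
cat > tst.py <<'E'
from h import *
im,d,m,T=cam('wrist');P=cloud(d,m,T);save('w7.png',im);o=env.get_obs()
x,y,z=np.moveaxis(P,-1,0)
box=(x>470)&(x<610)&(y>-340)&(y<-200)
print('maxz',np.percentile(z[box&(z<190)],99.5),o['tcp_pos'],o['t'])
for lo,hi in((172,184),(100,136),(44,56)):
    M=(box&(z>lo)&(z<hi)).astype(np.uint8);n,l,s,c=cv2.connectedComponentsWithStats(M);
    if n<2: continue
    k=1+s[1:,4].argmax();q=P[l==k];print(lo,s[k],np.median(q,0).round(1),cv2.minAreaRect(q[:,:2].astype(np.float32)))
E
python3 tst.py; python3 to.py 541 -268 150 -63
```

```text
maxz 180.93522540706766 [ 541.9385305  -267.65683939  268.26858295] 11.75
172 [246 176  28  39 952] [ 544.2 -266.2  179.5] ((545.0631713867188, -267.77801513671875), (24.00950813293457, 36.093894958496094), 24.26741600036621)
100 [244 150  30  31 522] [ 533.5 -246.5  125.6] ((537.6549682617188, -254.52658081054688), (30.1663761138916, 35.582603454589844), 21.723827362060547)
pos [ 541.9 -267.7  268.3] F [ 0.6 -0.4 -0.5] d(cm) [-0.02 -0.08 11.83] rot [-0.002 -0.003  0.034] open 85.52759178476806 11.75
```

Handle centre (545,-267.8), yaw 24.3°, top 180 mm.

```bash
python3 to.py 544.7 -267.7 143 -65.7
```

```text
pos [ 541.9 -267.7  268.3] F [ 0.6 -0.4 -0.5] d(cm) [-0.17  0.26 12.53] rot [-0.002 -0.003  0.081] open 85.52759178476806 11.75
```

Call:
servo_tool(
  plan=[
    [[1,-0.17,0.26,2,0,0,0.08],[1,0,0,2.5,0,0,0],[1,0,0,2.5,0,0,0],[1,0,0,2.5,0,0,0],[1,0,0,1.5,0,0,0],[1,0,0,1,0,0,0],[1,0,0,0.5,0,0,0],[1,0,0,0,0,0,0],[1,0,0,0,0,0,0]],
  ],
)

```text
t: 12.5
tcp_pos: [545.3, -268.1, 146.0]
tcp_rot: [0.542, 0.84, 0.0, 0.0]
wrist_force: [-0.2, -1.0, 0.0]
opening: 85.1
gripper_force: 0.0
```

```bash
python3 to.py 544.7 -267.7 143 -65.7
```

```text
pos [ 545.3 -268.1  146. ] F [-0.2 -1.   0. ] d(cm) [ 0.06 -0.04  0.3 ] rot [ 0.     0.001 -0.   ] open 85.10340204152669 12.5
```

Call:
servo_tool(
  plan=[
    [[0.6,0.05,0,0.1,0,0,0],[0.3,0,0,0,0,0,0],[0.1,0,0,0,0,0,0],[0.1,0,0,0,0,0,0],[0.1,0,0,0,0,0,0],[0.1,0,0,0,0,0,0],[0.1,0,0,0,0,0,0],[0.1,0,0,0,0,0,0],[0.1,0,0,0,0,0,0]],
  ],
  newtons=60,
)

```text
t: 13.25
tcp_pos: [544.9, -267.6, 144.8]
tcp_rot: [0.543, 0.84, -0.0, 0.0]
wrist_force: [-1.9, -0.1, 5.8]
opening: 23.7
gripper_force: 59.2
```

Gripped at 23.7 mm. Lift straight up.

Call:
servo_tool(
  plan=[
    [[0.1,0,0,-0.3,0,0,0],[0.1,0,0,-0.7,0,0,0],[0.1,0,0,-1,0,0,0],[0.1,0,0,-1.5,0,0,0],[0.1,0,0,-2,0,0,0],[0.1,0,0,-2.5,0,0,0],[0.1,0,0,-2,0,0,0],[0.1,0,0,0,0,0,0],[0.1,0,0,0,0,0,0],[0.1,0,0,0,0,0,0]],
  ],
)

```text
t: 14.08
tcp_pos: [544.4, -267.3, 243.3]
tcp_rot: [0.543, 0.84, -0.0, -0.001]
wrist_force: [-0.3, -0.4, -2.5]
opening: 23.4
gripper_force: 59.1
```

```bash
python3 - <<'E'
from h import *
o=env.get_obs();print(o['tcp_pos'],o['wrist_force'],o['opening'])
im,d,m,T=cam('side');P=cloud(d,m,T);x,y,z=np.moveaxis(P,-1,0)
im2,d2,m2,T2=cam('scene');P2=cloud(d2,m2,T2)
save('c.png',np.hstack([cv2.resize(im[60:220,190:290],(300,480)),cv2.resize(im2[180:340,280:400],(400,533))[:480]]))
for nm,Q in(('side',P),('scene',P2)):
    x,y,z=np.moveaxis(Q,-1,0)
    for lo,hi in((100,112),(112,126),(130,144),(165,225),(228,262)):
        s=Q[(x>490)&(x<600)&(y>-330)&(y<-210)&(z>lo)&(z<hi)]
        if len(s):
            print(nm,lo,len(s),((s.min(0)+s.max(0))/2).round(1),(s.max(0)-s.min(0)).round(1))
E
```

```text
[ 544.44966956 -267.27107527  243.32131256] [-0.26653742 -0.37391482 -2.47991282] 23.37083088420955
side 112 6 [ 541.7 -265.   119.7] [3.2 9.6 5.4]
side 130 24 [ 541.2 -262.5  137.1] [15.6 13.4 13.5]
side 165 275 [ 541.7 -260.9  195. ] [50.  59.2 59.7]
side 228 158 [ 542.9 -259.2  244.8] [47.3 30.3 33.6]
scene 112 19 [ 541.2 -269.9  118.6] [ 6.   6.3 10.8]
scene 130 25 [ 539.9 -273.1  136.8] [12.5 11.2  9.1]
scene 165 709 [ 541.3 -273.   197.2] [51.5 64.5 55.5]
scene 228 288 [ 539.1 -273.4  245. ] [43.3 41.9 34. ]
```

View pics/c.png

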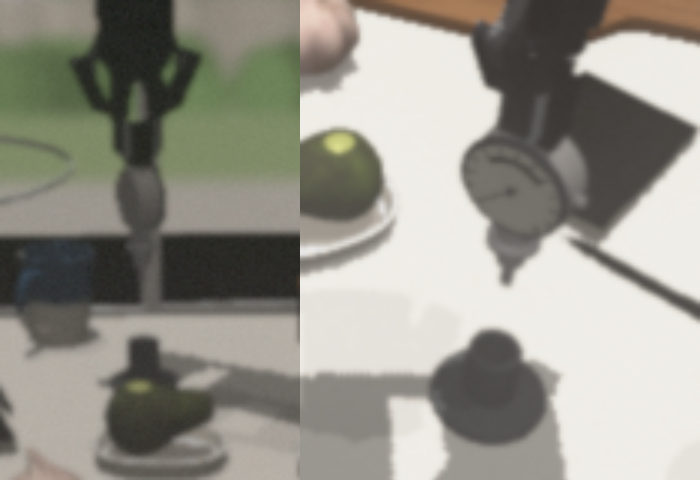

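The tester is out and upright in the grip, dial readable with the needle at rest lower left, and the avocado in the dish has its patch on top. I'll measure the patch in the same two fixed cameras to get the tip-to-patch offset without calibration bias.

```bash
python3 - <<'E'
from h import *
for nm in('side','scene'):
    im,d,m,T=cam(nm);P=cloud(d,m,T);x,y,z=np.moveaxis(P,-1,0);h=cv2.cvtColor(im,cv2.COLOR_RGB2HSV).astype(int)
    B=(x>480)&(x<590)&(y>-130)&(y<-30)&(z>62)&(z<90)
    L=B&(h[...,2]>110)&(h[...,1]>70)&(h[...,0]>20)&(h[...,0]<45);v,u=np.where(L)
    print(nm,B.sum(),len(u),(u.min(),u.max(),v.min(),v.max()) if len(u) else '',np.median(h[L],0),ray(m,T,[[(u.min()+u.max())/2,(v.min()+v.max())/2]],74).round(1),P[L].mean(0).round(1))
    # plunger pixels: column near tip
    Q=(x>525)&(x<560)&(y>-285)&(y<-250)&(z>108)&(z<125);v,u=np.where(Q);print('plunger',len(u),u.mean(),v.mean(),P[Q].mean(0).round(1),z[Q].min())
E
```

```text
side 220 16 (np.int64(233), np.int64(238), np.int64(187), np.int64(190)) [ 30.  79. 126.] [[540.4 -74.6  74. ]] [540.4 -74.   74.2]
plunger 8 236.5 152.5 [ 541.7 -264.6  118.1] 112.42583179273754
scene 449 71 (np.int64(286), np.int64(298), np.int64(220), np.int64(230)) [ 31.  87. 177.] [[537.9 -89.1  74. ]] [540.5 -84.   73.7]
plunger 18 342.0 263.5 [ 541.4 -270.7  118.8] 111.92059309901003
```

Call:
servo_tool(
  plan=[
    [[0.1,1.4,0.6,0,0,0,0],[0.1,2.8,1.26,0,0,0,0],[0.1,2.8,1.26,0,0,0,0],[0.1,2.8,1.26,0,0,0,0],[0.1,2.8,1.26,0,0,0,0],[0.1,2.8,1.26,0,0,0,0],[0.1,1.8,0.74,0,0,0,0],[0.1,0,0,0,0,0,0],[0.1,0,0,0,0,0,0],[0.1,0,0,0,0,0,0]],
  ],
)

```text
t: 15.12
tcp_pos: [543.8, -79.4, 244.2]
tcp_rot: [0.543, 0.84, -0.0, -0.0]
wrist_force: [0.0, -0.8, -2.4]
opening: 23.5
gripper_force: 59.1
```

```bash
python3 to.py 543.4 -79.3 217 -65.7; python3 - <<'E'
from h import *
for nm in('side','scene'):
    im,d,m,T=cam(nm);P=cloud(d,m,T);x,y,z=np.moveaxis(P,-1,0);h=cv2.cvtColor(im,cv2.COLOR_RGB2HSV).astype(int)
    L=(x>480)&(x<590)&(y>-130)&(y<-30)&(z>62)&(z<84)&(h[...,2]>105)&(h[...,1]>70)&(h[...,0]>20)&(h[...,0]<45)
    Q=(x>520)&(x<565)&(y>-105)&(y<-55)&(z>100)&(z<130)
    print(nm,'patch',L.sum(),P[L].mean(0).round(1),'plunger',Q.sum(),P[Q].mean(0).round(1),z[Q].min())
E
```

```text
pos [543.8 -79.4 244.2] F [ 0.  -0.8 -2.4] d(cm) [ 0.02 -0.03  2.72] rot [-0.     0.    -0.001] open 23.54008504964342 15.1167
side patch 0 [nan nan nan] plunger 18 [540.7 -77.1 121.6] 114.24577641404767
scene patch 6 [537.7 -84.7  76.4] plunger 18 [540.8 -83.  121.5] 115.2214652620305<stdin>:6: RuntimeWarning: Mean of empty slice.
  ret = um.true_divide(
```

Plunger and patch agree in both views to about 1–2 mm. Descend to just above contact, then press step by step.

Call:
servo_tool(
  plan=[
    [[0.1,0,0,1.2,0,0,0],[0.1,0,0,1.2,0,0,0],[0.1,0,0,0.7,0,0,0],[0.1,0,0,0.3,0,0,0],[0.1,0,0,0.15,0,0,0],[0.1,0,0,0,0,0,0],[0.1,0,0,0,0,0,0],[0.1,0,0,0,0,0,0]],
  ],
)

```text
t: 15.88
tcp_pos: [544.1, -79.4, 209.4]
tcp_rot: [0.543, 0.84, 0.0, 0.0]
wrist_force: [0.2, -0.3, -1.8]
opening: 23.5
gripper_force: 59.2
```

Call:
servo_tool(
  plan=[
    [[0.1,0,0,0.1,0,0,0],[0.1,0,0,0.1,0,0,0],[0.1,0,0,0.1,0,0,0],[0.1,0,0,0,0,0,0],[0.1,0,0,0,0,0,0],[0.1,0,0,0,0,0,0]],
  ],
)

```text
t: 16.38
tcp_pos: [543.9, -79.3, 205.9]
tcp_rot: [0.543, 0.84, 0.0, -0.0]
wrist_force: [-0.5, -0.6, -2.6]
opening: 23.3
gripper_force: 59.2
```

Call:
servo_tool(
  plan=[
    [[0.1,0,0,0.1,0,0,0],[0.1,0,0,0.1,0,0,0],[0.1,0,0,0.1,0,0,0],[0.1,0,0,0,0,0,0],[0.1,0,0,0,0,0,0],[0.1,0,0,0,0,0,0]],
  ],
)

```text
t: 16.88
tcp_pos: [543.9, -79.3, 203.0]
tcp_rot: [0.543, 0.84, 0.0, 0.0]
wrist_force: [1.8, -0.3, -0.8]
opening: 23.5
gripper_force: 59.4
```

```bash
python3 - <<'E'
from h import *
f=[];zs=[]
for i in range(4): cam('side');o=env.get_obs();f.append(o['wrist_force']);zs.append(o['tcp_pos'][2])
print(np.round(f,1),np.round(zs,1))
E
```

```text
[[ 0.4  0.3 -0.7]
 [-0.5 -0.4 -0.5]
 [ 0.5 -0.  -0.6]
 [ 0.9 -0.2 -0.4]] [203. 203. 203. 203.]
```

Call:
servo_tool(
  plan=[
    [[0.1,0,0,0.1,0,0,0],[0.1,0,0,0.1,0,0,0],[0.1,0,0,0.1,0,0,0],[0.1,0,0,0,0,0,0],[0.1,0,0,0,0,0,0],[0.1,0,0,0,0,0,0]],
  ],
)

```text
t: 17.58
tcp_pos: [543.9, -79.3, 200.0]
tcp_rot: [0.543, 0.84, 0.0, 0.0]
wrist_force: [0.1, -0.3, 2.4]
opening: 23.4
gripper_force: 59.8
```

```bash
python3 - <<'E'
from h import *
f=[];zs=[]
for i in range(4): cam('side');o=env.get_obs();f.append(o['wrist_force']);zs.append(o['tcp_pos'][2])
print(np.round(f,1),np.round(zs,1))
E
```

```text
[[-0.4 -0.7  1.3]
 [-0.   0.7  2. ]
 [-0.3  0.   2.4]
 [ 0.1  0.2  3. ]] [200. 200. 200. 200.]
```

About 4.5 N now. Press 1.5 mm more and check force and needle numerically.

Call:
servo_tool(
  plan=[
    [[0.1,0,0,0.05,0,0,0],[0.1,0,0,0.05,0,0,0],[0.1,0,0,0.05,0,0,0],[0.1,0,0,0,0,0,0],[0.1,0,0,0,0,0,0],[0.1,0,0,0,0,0,0]],
  ],
)

```text
t: 18.28
tcp_pos: [543.9, -79.3, 198.5]
tcp_rot: [0.543, 0.84, 0.0, 0.0]
wrist_force: [-0.8, -0.2, 4.0]
opening: 23.3
gripper_force: 60.0
```

```bash
python3 - <<'E'
from h import *
f=[];I=[]
for i in range(6): im,d,m,T=cam('scene');o=env.get_obs();f.append(o['wrist_force']);I.append(im.astype(float))
print(np.mean(f,0).round(2),np.std(f,0).round(2),o['tcp_pos'],o['tcp_rot'].round(3),o['t'])
# rectified dial: plane through the dial face, yaw 24.3, 15 mm ahead of the axis, centre 90 mm over the unpressed tip
g=cv2.cvtColor(np.mean(I,0).astype(np.uint8),cv2.COLOR_RGB2GRAY)
p=o['tcp_pos'];a=np.radians(24.3);X=np.array([np.cos(a),np.sin(a),0]);Y=np.array([-np.sin(a),np.cos(a),0])
C=np.array([p[0],p[1],p[2]-131+90])-15*X
def px(w):
    c=(w-T[:3,3])@T[:3,:3];s=c[:,:2]/c[:,2:];s=s*(1+m['k1']*(s**2).sum(1,keepdims=True));return s*[m['fx'],m['fy']]+[m['cx'],m['cy']]
uv=np.mgrid[-30:31:3,-30:31:3];zz,rr=-uv[0].ravel(),uv[1].ravel()  # right of viewer = -Y (viewer looks along +X)
q=px(C+zz[:,None]*np.array([0,0,1])+rr[:,None]*(-Y));v=cv2.remap(g,q[:,0].reshape(21,21).astype(np.float32),q[:,1].reshape(21,21).astype(np.float32),1)
for r in v: print(' '.join('%3d'%k for k in r))
E
```

```text
[ 0.39 -0.28  3.8 ] [0.56 0.32 0.67] [543.89833554 -79.29055921 198.40213962] [0.543 0.84  0.    0.   ] 18.5833
192 197 199 174 130  87  67  71  75  80  77  79  77  72  69  70  77  92 111 122 124
196 199 184 127  83  77  77  84  94  90  85  91  90  82  76  72  70  76  92 108 116
197 190 144  87  80  87  88  91  93  85  86  93  91  86  87  83  75  71  77  90 105
191 157  98  82  92  94  87  80  78  74  79  80  78  82  90  93  85  73  72  79  92
171 113  85  88  93  83  75  73  76  77  79  78  74  74  82  89  89  84  77  73  80
140  93  92  95  87  74  79  90  91  88  90  93  84  78  77  82  95  95  83  71  73
114  91  97  98  89  88  96 100  99  92  95 100  96  91  86  91 100  97  89  75  70
100  90  98 101  98 100 101 102 100  93  96 102 101 100  97 100 101  96  92  80  71
 96  96 101 102 101 102 102 103 100  94  96 101 102 102 102 102 101  98  97  88  73
 96  97 100 102 103 102 103 102  99  91  92  99 102 103 103 103 102 101  99  92  73
 92  91  99 102 102 102 102 102  96  83  84  96 102 103 103 103 103 100  95  89  71
 92  94 100 103 103 102 102 101  93  80  85  98 103 103 103 103 102  99  96  89  74
 95  98 101 103 103 103 103 102  96  89  94 101 103 103 103 103 103 101  99  87  85
 94  94  98 102 103 103 103 103 100  98 100 103 103 103 103 103 103 101  95  85 109
 90  87  97 102 103 103 103 103 102 102 103 103 103 103 103 103 103  99  92  89 144
 88  88  95 101 101 102 103 103 104 103 103 103 103 103 103 101 102  99  92 116 190
 89  86  90  95  96 101 103 104 103 103 103 103 103 103 103  97  99  95  96 156 216
 89  85  84  89  96 102 103 104 103 104 103 103 104 104 102  96  92  85 110 178 221
 90  89  91  94  96 100 102 102 103 103 103 103 103 102  99  90  81  81 120 178 219
 98 103 109 105  98  99 100 104 100 101 100  98  98  92  87  81  78  88 118 171 219
113 119 120 114 110 115 127 124 103  93  88  88  84  84  80  83  86  99 117 169 220
```

The needle stands vertical in the rectified dial, and the wrist force change is about 6.05 N. Handing in.

```bash
python3 -c "from rig import env; print(env.sign_off())"
```

```text
the job is handed in; nothing more can be done
None
```

The job is handed in at about 19 s of the 58 s: the avocado lies in the far dish with its peeled patch up, and the gripper holds the tester upright on the patch at about 6 N, needle straight up; the lemon and garlic are still in the tray.

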